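Lean the washed board to dry by the jiko

ROBOT

A 7-joint arm with a two-finger parallel gripper is mounted at the origin on the work surface. World frame = base frame: x ahead of the robot, y to its left, z up, the work surface at z = 0. Lengths are in mm, angles in rad, forces in N, time in s.
With the tool pointing down it reaches from about 400 to 875 mm from the base axis. Payload 4.4 kg.
Tool frame: the origin (TCP) lies between the finger pads; the fingertips stand 17 mm ahead of it and the grasp point (between the pads) lies 2 mm behind it; z points along the fingers, y is the line along which they close (so a half turn about z gives the same grasp; the last joint's range is limited). The gripper opens to 85 mm and grips with 20 to 120 N. Pads are 22 mm wide; open, the fingers measure 114 mm over their backs; the gripper's body (76 mm by 85 mm) begins 54 mm behind the grasp point. The pads swing forward as they close: fully open they stand 13 mm farther back than shut.
Start: joints at [1.038, 0.628, 0.038, 1.517, -0.027, 0.996, -0.02], TCP at [292.548, -580.46, 248.313] pointing down, gripper open.
Joint ranges: [-3.06, 3.06], [-0.37, 2.12], [-1.25, 1.32], [0.18, 2.47], [-1.1, 4.24], [0.23, 1.98], [-2.94, 2.94]. Speed limits (rad/s): [2.57, 2.57, 3.14, 3.14, 3.14, 3.14, 3.14].

INTERFACE

Orientations are given as [roll, pitch, yaw] about the fixed x, y, z axes, in that order (R = Rz(yaw) Ry(pitch) Rx(roll)).
In Python, from cell import sensors, get_image, ctrl gives the robot as it stands.
- The arm moves only by the tool send_rows, never from a script. Its argument "series" is a list of rows, each a list of 3 entries, a list of its own where there are three numbers: the finger opening in mm, from 0 to 85.4, then the shift along the world's x, y, z in units of 60 mm (1.0 is 60 mm), then the turn, a rotation vector about the world's x, y, z in units of 5 degrees (1.0 is 5 degrees). A call has 1 to 8 rows; each row shifts and turns the commanded pose from where the row before left it; what a row does not reach is not made up. A row lasts 1/8 s, in which the tool goes at most 62.5 mm and 10.7 degrees, less where a joint would pass 70% of its speed; a pose out of reach is approached as far as the arm can. A call is refused whole if a number of a shift passes 1 or a number of a turn 1, either way. A call with a gripper value outside its range is refused whole. The fingers move at their own pace and stop on an object; the grip force is fixed at half the most. Time passes only in rows, so rows that do not move let the fingers close. It gives the time, the measured TCP pose, the force, the opening and the grip force at its end, in the units of the state.
- sensors.read_state(): the state, without advancing time (a new reading comes with each control period).
- get_image(name): name is "scene" or "top"; returns a dict with "img" (400x640x3 uint8, red, green, blue), "depth" (400x640 float32, mm along the optical axis (not along the pixel's ray), 0 where there is no reading), "vfov" (degrees; the focal length in pixels is half the picture's height over the tangent of half this angle, whatever the lens; pixels are square), "cx", "cy" (the principal point, pixels), "k1" (the pictures are not rectified: a ray, as slopes to the right and down, at radius r is drawn at 1 + k1 r^2 times it, then the intrinsics apply), "world_to_cam" (4x4, takes a point from world to camera coordinates). Camera axes: x right, y down, z forward; pixel columns grow to the right and rows downward; lengths in mm; the calibration is good to about 2 mm. A picture is of the moment at which its call begins.
- ctrl.finish_job(): hands the job in; it is judged then, once.
The state is a dict: "clock": time; "qpos": joint angles; "qd": joint speeds; "tau": joint torques, N m; "eef_pos": TCP position; "tool_rot": TCP orientation; "force": force on the tool from outside, world axes, zero at the start; "torque": the same for the moment, N m; "width": finger opening in mm; "gripper_force": force on a finger pad.
Only numpy, scipy, OpenCV 4.12 (cv2) and the standard library are available. Lean on these libraries where they do the work, as an engineer would, in place of code of your own. Each camera call takes 0.05 s, during which the arm holds its last target. There are 200 camera calls.

TASK

Take the washed chopping board out of the drying rack and lean it, handle up and foot on the floor tiles, about 30 degrees back from upright, squarely and roughly centred against the robot's side of a support: the jiko's plain back if its air door is shut (the fire is out), or the brick stack if the air door hangs open (the jiko is hot, so the board must never touch it). Feel it meet the edge and press it lightly home, a little harder than its own weight leans, before you let go gently; never ram the support, let the board fall, or disturb the air door, bowl, saucepan or colander.

Things in the scene. Friction and masses are not known exactly. Their poses are not given: they have to be found in the camera images.
- board: paddle-shaped wooden board, 14 mm thick (x), 170 wide (y), about 0.4 kg; blade 220 mm long from the foot, then a handle 50 mm wide up to 300 (z: foot to handle). Origin: centre of the foot's end face. It starts in the rack's slot, leaning 25 degrees, its +x face on slanted pins, 30 mm pins in front: draw it out along its own z by 40 mm or more
- board_handle (a point): where to hold the board: centre of the handle, 258 mm from the foot along the board's z; axes as the board's
- rack: white drying rack fixed to the floor, base 120 x 180 mm, slanted steel pins up to 150 mm high. Origin: under the slot, on the floor; its +x is the way the board leans
- jiko: squat square charcoal stove, dark steel, fixed; top deck 240 x 240 mm, upper edge 160 mm above the floor, overhanging the body by 10 mm; clay ring, pot rests and coals on it up to 182 mm high, at least 40 mm in from the edge. Origin: centre of its underside. -x side: plain back, facing the robot; the air door is in its +x side
- bricks: mortared stack of four red bricks, fixed: 224 mm along x, 230 mm along y, 150 mm high. Origin: centre of its underside on the floor; its -x face looks to the robot
- bowl: blue ceramic bowl, 130 mm across, 60 mm high, origin under its centre; leave alone
- saucepan: metal saucepan, 150 mm across, 85 mm high, black handle reaching 212 mm from the centre along its -x; origin under its centre; leave alone
- colander: orange plastic colander, 220 mm across, 85 mm high, origin under its centre; leave alone
- air_door_edge (a point): middle of the free edge of the air door, a drop-down flap low in the jiko's +x side, hinged at its lower edge, 108 mm wide, 75 mm tall, black knob. Shut: 114 mm from the jiko's centre along its x, 98 mm above the floor. Hanging open: 201 mm out, 63 mm high. It starts fully one or the other

How it is judged (in metres and radians):
On the way:
1. leaned squarely at about 30 degrees (20 to 40) against the right support, the board is pressed onto it with more than 3 N for 0.2 s (((x of air_door_edge in the frame of jiko below 0.135 m and angle between board's own z axis and vertical between 0.35 and 0.7 rad and angle between the y axis of board and the y axis of jiko, either way round below 0.2 rad and y of board in the frame of jiko between -0.05 and 0.05 m and x of board in the frame of jiko below -0.13 m and contact force between board and jiko above 3 N) or (x of air_door_edge in the frame of jiko above 0.18 m and angle between board's own z axis and vertical between 0.35 and 0.7 rad and angle between the y axis of board and the y axis of bricks, either way round below 0.2 rad and y of board in the frame of bricks between -0.05 and 0.05 m and x of board in the frame of bricks below -0.13 m and contact force between board and bricks above 3 N))), for 0.2 s.
At the end, for the whole second after the job is handed in: The board rests, released and still, foot on the floor tiles and handle up, leaning 20 to 40 degrees from upright on the robot's (-x) side of the jiko if the air door is shut, of the bricks if it is open; it touches that support, is square to it within 0.2 rad and centred on it within 50 mm (((x of air_door_edge in the frame of jiko below 0.135 m and angle between board's own z axis and vertical between 0.35 and 0.7 rad and angle between the y axis of board and the y axis of jiko, either way round below 0.2 rad and y of board in the frame of jiko between -0.05 and 0.05 m and x of board in the frame of jiko below -0.13 m and contact force between board and jiko above 0.2 N and height (world z) of board below 0.012 m and height (world z) of board_handle above 0.15 m and contact force between the fingers and board below 0.05 N and linear speed of board below 0.02 m/s and angular speed of board below 0.1 rad/s) or (x of air_door_edge in the frame of jiko above 0.18 m and angle between board's own z axis and vertical between 0.35 and 0.7 rad and angle between the y axis of board and the y axis of bricks, either way round below 0.2 rad and y of board in the frame of bricks between -0.05 and 0.05 m and x of board in the frame of bricks below -0.13 m and contact force between board and bricks above 0.2 N and height (world z) of board below 0.012 m and height (world z) of board_handle above 0.15 m and contact force between the fingers and board below 0.05 N and linear speed of board below 0.02 m/s and angular speed of board below 0.1 rad/s))).
It fails at once if the support is rammed (board presses on jiko or bricks with more than 25 N) (contact force between board and jiko above 25 N or contact force between board and bricks above 25 N).
It fails at once if the board touches the hot jiko (air door open) (x of air_door_edge in the frame of jiko above 0.18 m and contact force between board and jiko above 0.3 N).
It fails at once if the board is let fall (moves faster than 0.3 m/s out of the fingers) (contact force between the fingers and board below 0.05 N and linear speed of board above 0.3 m/s).
It fails at once if the air door is moved by more than 20 mm (distance of air_door_edge from where it was at the start of the episode above 0.02 m).
It fails at once if the bowl, saucepan or colander is moved by more than 30 mm (distance of any of bowl, saucepan, colander from where it was at the start of the episode above 0.03 m).
It also fails if it takes over 50 s, if anything falls off the work surface, if the arm or the gripper's body presses on something with over 40 N, if the wrist force passes 120 N, or if a joint passes its speed limit or range.

## Working session

There is one attempt and no reset: what is moved stays moved. The work goes in short steps, Python scripts to look and compute and a tool call to move; the robot and the scene stay as the last step left them, time stands still between calls to the robot, and variables do not carry over. Pictures are saved under pics/ and viewed, at most 10 in all, crops included, and the job is handed in when it is done.

Besides the shell and the picture viewer there is one more tool, called after "Request:" as a command line: name --argument value ..., lists and objects as JSON in quotes. send_rows: Moves the arm, as the interface text tells. Its arguments: {"type":"object","properties":{"series":{"type":"array"}},"required":["series"]}

```bash
mkdir -p pics; ls; cat > h.py <<'E'
import numpy as np, cv2
from cell import sensors, get_image, ctrl
from scipy.spatial.transform import Rotation as R
def grab(name):
    d=get_image(name); im=d["img"]; dep=d["depth"].astype(float)
    h,w=dep.shape; f=h/2/np.tan(np.radians(d["vfov"])/2)
    K=np.array([[f,0,d["cx"]],[0,f,d["cy"]],[0,0,1.]])
    u,v=np.meshgrid(np.arange(w),np.arange(h))
    # k1 in forward: xd = x(1+k1 r^2)
    p=cv2.undistortPoints(np.stack([u,v],-1).reshape(-1,1,2).astype(np.float64),K,np.array([d["k1"],0,0,0,0.])).reshape(h,w,2)
    P=np.dstack([p[...,0]*dep,p[...,1]*dep,dep])
    T=np.linalg.inv(np.array(d["world_to_cam"]))
    W=P@T[:3,:3].T+T[:3,3]; W[dep<=0]=np.nan
    return im,W,d
E
python3 - <<'E'
from h import *
for n in("scene","top"):
    im,W,d=grab(n); cv2.imwrite(f"pics/{n}0.png",im[...,::-1]); np.savez(f"{n}0.npz",im=im,W=W)
    T=np.linalg.inv(np.array(d["world_to_cam"])); print(n,T.round(2).tolist(),d["k1"],d["vfov"])
print(sensors.read_state())
E
```

```text
pics
scene [[0.83, 0.52, -0.19, 889.96], [0.56, -0.79, 0.27, -453.45], [-0.0, -0.33, -0.94, 1778.13], [0.0, 0.0, 0.0, 1.0]] -0.13664080429083508 42.42720729583028
top [[0.01, -0.99, 0.14, 348.61], [-1.0, -0.01, -0.01, 18.1], [0.01, -0.14, -0.99, 1767.81], [0.0, 0.0, 0.0, 1.0]] -0.11246925848650599 47.19868203815044
{'clock': 0.1, 'qpos': array([ 1.03820814,  0.62924664,  0.03841698,  1.51824357, -0.02699918,
        0.99629756, -0.02002781]), 'qd': array([-2.45245853e-03, -1.36566238e-04, -1.14740632e-03, -2.55318319e-03,
        3.03735335e-04, -1.65815382e-03,  9.17072521e-06]), 'tau': array([ 5.04110183e-03, -5.64522600e+01,  1.23098351e+00, -1.93972099e+01,
        1.13061361e-02,  5.41408474e-03,  2.50875178e-05]), 'eef_pos': array([ 292.32285883, -579.97885072,  247.49285627]), 'tool_rot': array([-3.13991443e+00,  3.40752631e-07,  4.66783849e-01]), 'force': array([0.0107255 , 0.4406189 , 0.93981393]), 'torque': array([ 0.00400929, -0.0713371 , -0.00497582]), 'gripper_force': 0.0, 'width': 85.42151958552071}
```

View pics/scene0.png

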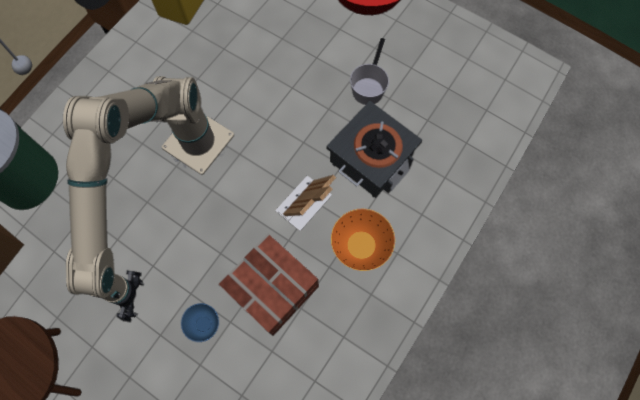

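View pics/top0.png

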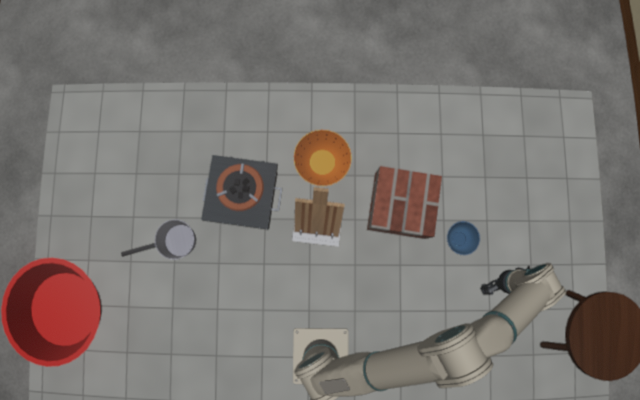

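```bash
python3 - <<'E'
from h import *
a=np.load("scene0.npz");b=np.load("top0.npz")
A=cv2.resize(a["im"][95:205,310:440],None,fx=4.5,fy=4.5,interpolation=cv2.INTER_CUBIC)
B=cv2.resize(b["im"][140:260,190:350],None,fx=5,fy=5,interpolation=cv2.INTER_CUBIC)
cv2.imwrite("pics/c1.png",A[...,::-1]);cv2.imwrite("pics/c2.png",B[...,::-1])
E
```

```text
(no output)
```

View pics/c1.png

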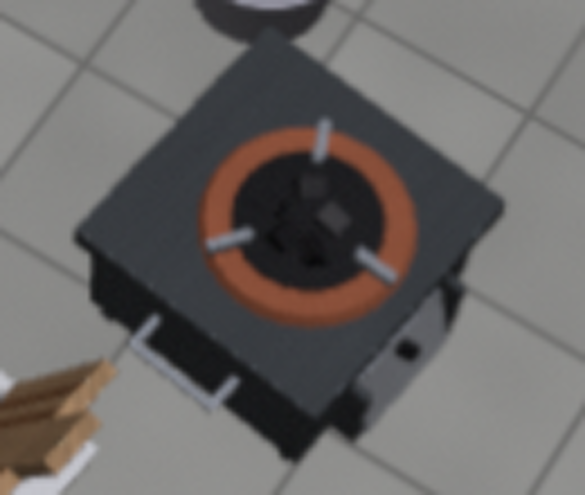

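View pics/c2.png

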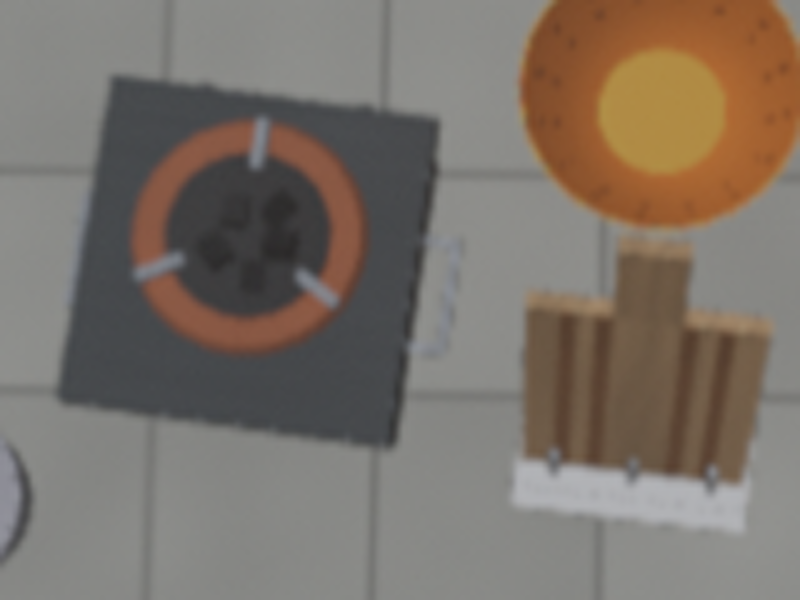

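```bash
python3 - <<'E'
from h import *
def rect(mask,W,lab):
    p=W[mask][:,:2].astype(np.float32); p=p[np.isfinite(p).all(1)]
    r=cv2.minAreaRect(p); print(lab,len(p),r)
for n in("top0","scene0"):
    z=np.load(n+".npz");im=z["im"].astype(int);W=z["W"];Z=W[...,2];X=W[...,0];Y=W[...,1]
    jm=(abs(Z-160)<6)&(X>450)&(X<900)&(Y>50)&(Y<500)
    rect(jm,W,n+" jiko")
    bm=(abs(Z-150)<6)&(X>400)&(X<900)&(Y<-120)&(Y>-520)&(im[...,0]>im[...,2]+10)
    rect(bm,W,n+" brick")
    hsv=cv2.cvtColor(z["im"],cv2.COLOR_RGB2HSV)
    bowl=(hsv[...,0]>95)&(hsv[...,0]<125)&(hsv[...,1]>110)&(Z>20)&(Z<80)&(Y<-200)
    rect(bowl,W,n+" bowl")
    col=(hsv[...,0]>5)&(hsv[...,0]<22)&(hsv[...,1]>170)&(Z>70)&(Z<100)
    rect(col,W,n+" col")
    pan=(abs(Z-85)<8)&(Y>120)&(X<560)&(X>200)
    rect(pan,W,n+" pan")
z=np.load("scene0.npz");W=z["W"]
for u,v in [(400,173),(393,183),(404,165),(398,180),(408,168),(410,160),(395,187),(402,176)]: print(u,v,W[v,u].round(0),z["im"][v,u])
# board: fit plane in top view
z=np.load("top0.npz");W=z["W"]
for u,v in [(320,190),(320,200),(320,215),(320,225),(300,205),(338,210),(320,242),(296,239),(338,244),(293,234)]: print(u,v,W[v,u].round(0),z["im"][v,u])
E
```

```text
top0 jiko 2578 ((586.8184814453125, 231.29098510742188), (374.82275390625, 238.6483154296875), 82.77903747558594)
top0 brick 3152 ((567.4296875, -301.7413330078125), (229.88108825683594, 223.5873565673828), 81.10165405273438)
top0 bowl 151 ((440.25543212890625, -547.5943603515625), (96.77910614013672, 95.3355484008789), 47.433807373046875)
top0 col 123 ((734.9146728515625, -5.60546875), (187.60215759277344, 203.73422241210938), 52.91904830932617)
top0 pan 464 ((364.919921875, 656.8095703125), (184.1611785888672, 1063.3499755859375), 21.067447662353516)
scene0 jiko 2510 ((590.8179321289062, 236.2784881591797), (361.6773376464844, 241.79783630371094), 82.35509490966797)
scene0 brick 3929 ((572.0116577148438, -303.3411560058594), (229.67550659179688, 226.41574096679688), 81.34253692626953)
scene0 bowl 556 ((441.9047546386719, -536.2062377929688), (120.78329467773438, 119.82999420166016), 83.70671844482422)
scene0 col 394 ((472.0558776855469, -416.7574462890625), (1204.554931640625, 212.08584594726562), 56.95195007324219)
scene0 pan 326 ((417.9223937988281, 541.5008544921875), (166.5172882080078, 805.6296997070312), 23.634639739990234)
400 173 [726. 271. 102.] [17 17 19]
393 183 [721. 240.  64.] [89 91 95]
404 165 [721. 310.  91.] [ 95  97 101]
398 180 [729. 268.  44.] [ 93  95 100]
408 168 [734. 331.  41.] [84 86 90]
410 160 [729. 338.  93.] [24 25 27]
395 187 [729. 259.  -7.] [132 132 132]
402 176 [732. 292.  39.] [ 94  96 100]
320 190 [581.  10. 293.] [142 118  91]
320 200 [554.  10. 243.] [104  84  65]
320 215 [513.   9. 153.] [109  89  69]
320 225 [482.   8.  90.] [107  88  69]
300 205 [543.  79. 196.] [104  84  65]
338 210 [526. -53. 198.] [115  94  72]
320 242 [424.   7.   9.] [177 178 181]
296 239 [435. 100.   3.] [176 178 181]
338 244 [416. -62.   8.] [168 169 171]
293 234 [453. 111.   8.] [170 171 173]
```

```bash
python3 - <<'E'
from h import *
J={}
for n in("top0","scene0"):
    z=np.load(n+".npz");im=z["im"];W=z["W"];Z=W[...,2];X=W[...,0];Y=W[...,1]
    m=((abs(Z-160)<8)&(X>420)&(X<800)&(Y>80)&(Y<400)&(im.max(2)<100)).astype(np.uint8)
    m=cv2.morphologyEx(m,cv2.MORPH_OPEN,np.ones((5,5)))
    k,l,s,c=cv2.connectedComponentsWithStats(m); i=1+np.argmax(s[1:,4])
    p=W[l==i][:,:2]; r=cv2.minAreaRect(p.astype(np.float32)); print(n,"jiko",r,np.median(W[l==i][:,2])); J[n]=r
    # pan: rim circle
    m=(Z>20)&(Z<110)&(X<560)&(X>300)&(Y>270)&(Y<480)&~((l==i))
    p=W[m]; print("pan bbox",p.min(0).round(),p.max(0).round()); q=p[p[:,2]>60]; print(cv2.minEnclosingCircle(q[:,:2].astype(np.float32)), np.percentile(q[:,:2],[2,98],axis=0).round())
    q=W[(Z>25)&(X>250)&(X<560)&(Y>270)&(Y<700)&(im.max(2)<70)]; print("dark",np.percentile(q,[1,50,99],axis=0).round())
    # board
    hsv=cv2.cvtColor(im,cv2.COLOR_RGB2HSV)
    m=(hsv[...,0]>8)&(hsv[...,0]<22)&(hsv[...,1]>70)&(hsv[...,1]<170)&(Z>50)&(Z<310)&(abs(Y)<150)&(X>400)&(X<650)
    p=W[m]
    # keep plane of upper face by RANSAC
    rng=np.random.default_rng(0);best=0
    for _ in range(500):
        a=p[rng.choice(len(p),3,0)];nn=np.cross(a[1]-a[0],a[2]-a[0]);L=np.linalg.norm(nn)
        if L<500: continue
        nn/=L;q=abs((p-a[0])@nn)<4
        if q.sum()>best:best=q.sum();Q=q
    q=p[Q];c=q.mean(0);nn=np.linalg.svd(q-c)[2][2];nn*=-np.sign(nn[0])
    print("board",len(p),best,c.round(1),nn.round(3),"tilt",np.degrees(np.arcsin(nn[2])),"yaw",np.degrees(np.arctan2(-nn[1],-nn[0])))
    h=q[q[:,2]>225]; print("handle",h.mean(0).round(1),np.percentile(h,[2,98],axis=0).round(1))
    h=q[(q[:,2]<190)]; ya=np.array([nn[1],-nn[0],0]);ya/=np.linalg.norm(ya); s=(h-c)@ya; s2=(q[q[:,2]>225]-c)@ya
    print("blade width ext",np.percentile(s,[1,99]),"handle ext",np.percentile(s2,[1,99]),"ya",ya, "top z",np.percentile(q[:,2],99.5),"zextent",)
E
```

```text
top0 jiko ((592.8073120117188, 287.2982482910156), (219.41758728027344, 236.5040740966797), 82.91029357910156) 160.43981045208807
pan bbox [400. 475.  61.] [455. 480.  95.]
((427.66827392578125, 479.5086975097656), 27.34568214416504) [[403. 476.]
 [452. 480.]]
dark [[378. 279.  71.]
 [394. 654.  83.]
 [558. 696. 175.]]
board 1610 1402 [514.   15.6 158.9] [-0.9    0.097  0.424] tilt 25.110236880339926 yaw -6.13251858736001
handle [561.4  10.7 260.8] [[539.6 -14.2 225.5]
 [580.2  54.3 296.3]]
blade width ext [-79.44794467  81.70950774] handle ext [-51.97220995  52.52631962] ya [0.1068284  0.99427747 0.        ] top z 295.548203065433 zextent
scene0 jiko ((503.62640380859375, 251.96026611328125), (98.63541412353516, 186.7959747314453), 20.091379165649414) 159.69769064311367
pan bbox [398. 468.  24.] [460. 480.  92.]
((429.003173828125, 478.16033935546875), 31.374814987182617) [[402. 470.]
 [458. 479.]]
dark [[380. 272.  28.]
 [502. 385. 157.]
 [558. 689. 171.]]
board 818 665 [524.2   6.5 170.4] [-0.898  0.095  0.43 ] tilt 25.478271176329127 yaw -6.050167215320145
handle [570.3   2.4 267.6] [[545.3 -58.5 225.7]
 [588.   31.6 297. ]]
blade width ext [-79.02625452  83.27880545] handle ext [-72.48459098  29.8576415 ] ya [0.10539921 0.99442999 0.        ] top z 296.85703058815227 zextent
```

```bash
python3 - <<'E'
from h import *
for n in("top0","scene0"):
    z=np.load(n+".npz");im=z["im"];W=z["W"];Z=W[...,2];X=W[...,0];Y=W[...,1]
    m=((abs(Z-160)<10)&(X>420)&(X<800)&(Y>130)&(Y<470)).astype(np.uint8)
    m=cv2.morphologyEx(m,cv2.MORPH_OPEN,np.ones((3,3)))
    k,l,s,c=cv2.connectedComponentsWithStats(m); i=1+np.argmax(s[1:,4])
    hull=W[l==i][:,:2]; r=cv2.minAreaRect(hull.astype(np.float32)); print(n,"jiko",r)
    yaw=np.radians(r[2]-90 if r[2]>45 else r[2]); c=np.array(r[0])
    ex=np.array([np.cos(yaw),np.sin(yaw)]);ey=np.array([-ex[1],ex[0]])
    L=(W[...,:2]-c)@np.stack([ex,ey],1)
    b=(L[...,0]<-100)&(L[...,0]>-125)&(l==i); 
    print("hull ext",np.percentile(L[l==i],[0.3,99.7],axis=0).round(1))
    d=(Z>15)&(Z<140)&(L[...,0]>90)&(L[...,0]<230)&(abs(L[...,1])<60)
    if d.sum()>5:
        for zz in range(20,130,15):
            e=d&(abs(Z-zz)<8)
            if e.sum(): print(zz,e.sum(),L[e][:,0].mean().round(),L[e][:,0].max().round())
    # board handle via image colour: points on handle, edges
    hsv=cv2.cvtColor(im,cv2.COLOR_RGB2HSV)
    m=(hsv[...,1]>50)&(hsv[...,0]<25)&(Z>235)&(Z<310)&(abs(Y)<150)&(X>450)&(X<650)
    p=W[m]; print("handle",len(p),cv2.minAreaRect(p[:,:2].astype(np.float32)),p[:,2].max())
    m=(Z>80)&(Z<180)&(abs(Y)<150)&(X>430)&(X<580)&(hsv[...,1]>50)&(hsv[...,0]<25)
    p=W[m]; s=p[:,:2]@np.array([.1063,.9943]);print("blade s",np.percentile(s,[0.5,99.5]))
E
```

```text
top0 jiko ((595.16796875, 297.9697265625), (241.00416564941406, 238.68862915039062), 82.59516906738281)
hull ext [[-118.7 -120. ]
 [ 118.   118.6]]
handle 205 ((567.9680786132812, 9.195352554321289), (48.56631851196289, 43.06476593017578), 85.23897552490234) 299.619090881773
blade s [-12.60615308 152.23232777]
scene0 jiko ((598.3460083007812, 295.33245849609375), (244.2406463623047, 242.22796630859375), 82.46776580810547)
hull ext [[-119.2 -121.3]
 [ 120.1  119.3]]
20 9 148.0 210.0
35 45 134.0 137.0
50 51 131.0 135.0
65 49 126.0 132.0
80 49 122.0 136.0
95 81 120.0 136.0
110 18 121.0 133.0
125 2 119.0 119.0
handle 144 ((575.1010131835938, 5.6781158447265625), (50.66328048706055, 39.086647033691406), 85.36190795898438) 297.408862638478
blade s [-18.42752781 147.60961563]
```

Request:
send_rows --series '[[85,[0,0,0.7],[0,0,-0.8]],[85,[0.1,0.2,0.7],[0,0,-0.8]],[85,[0.3,0.5,0.7],[0,0,-0.8]],[85,[0.4,0.7,0.4],[0,0,-0.8]],[85,[0.4,0.8,0],[0,0,-0.8]],[85,[0.4,0.8,0],[0,0,-0.8]],[85,[0.4,0.8,0],[0,0,-0.8]],[85,[0.4,0.8,0],[0,0,-0.8]]]'

```text
clock: 1.1
eef_pos: [437.0, -302.6, 398.1]
tool_rot: [-3.141, 0.0, -0.094]
force: [0.4, 0.2, 0.5]
width: 84.6
gripper_force: 0.0
```

Request:
send_rows --series '[[85,[0.4,0.8,0],[0,0,-0.1]],[85,[0.4,0.8,0],[0,0,0]],[85,[0.4,0.8,0],[0,0,0]],[85,[0.4,0.8,0],[0,0,0]],[85,[0.3,0.8,0],[0,0,0]],[85,[0.2,0.8,0],[0,0,0]],[85,[0.1,0.4,0],[0,0,0]],[85,[0,0,0],[0,0,0]]]'

```text
clock: 2.1
eef_pos: [568.5, 10.2, 397.7]
tool_rot: [-3.141, 0.001, -0.096]
force: [-0.2, -0.3, 0.2]
width: 85.3
gripper_force: 0.0
```

```bash
python3 - <<'E'
from h import *
s=sensors.read_state(); print(s["eef_pos"].round(1),s["tool_rot"].round(3),s["force"].round(2),s["qpos"].round(2))
E
```

```text
[568.5  10.2 397.7] [-3.141e+00  1.000e-03 -9.600e-02] [-0.25 -0.33  0.15] [-0.06  0.38 -0.    1.52  0.    1.24 -1.73]
```

Request:
send_rows --series '[[85,[0,-0.03,-0.6],[0,0,-0.1]],[85,[0,0,-0.6],[0,0,0]],[85,[0,0,-0.6],[0,0,0]],[85,[0,0,-0.4],[0,0,0]],[85,[0,0,-0.15],[0,0,0]],[85,[0,0,0],[0,0,0]]]'

```text
clock: 2.85
eef_pos: [568.4, 4.7, 257.3]
tool_rot: [3.141, 0.0, -0.11]
force: [-0.1, 0.2, -0.3]
width: 85.1
gripper_force: 0.0
```

```bash
python3 - <<'E'
from h import *
out=[]
for n,c in(("top",(150,250,270,370)),("scene",(150,240,260,360))):
    im,W,d=grab(n); out.append(cv2.resize(im[c[0]:c[1],c[2]:c[3]],(390,390),interpolation=cv2.INTER_CUBIC))
cv2.imwrite("pics/g1.png",np.hstack(out)[...,::-1])
E
```

```text
(no output)
```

View pics/g1.png

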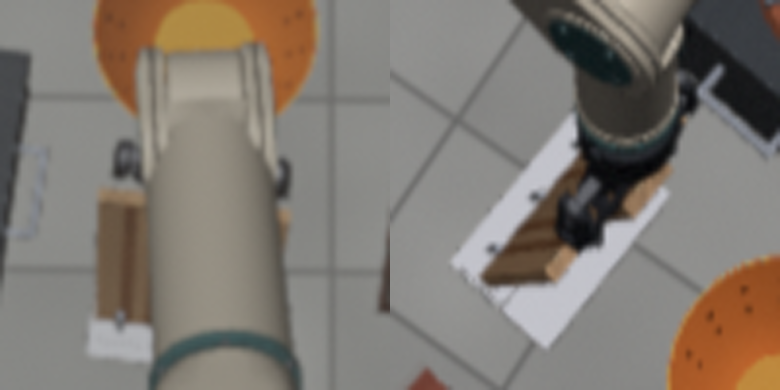

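Request:
send_rows --series '[[70,[0,0.05,0],[0,0,0]],[60,[0,0,0],[0,0,0]],[52,[0,0,0],[0,0,0]],[45,[0,0,0],[0,0,0]],[40,[0,0,0],[0,0,0]],[40,[0,0,0],[0,0,0]]]'

```text
clock: 3.7
eef_pos: [568.8, 8.7, 257.6]
tool_rot: [-3.141, -0.001, -0.109]
force: [-0.5, -0.0, 2.8]
width: 49.1
gripper_force: 62.0
```

Request:
send_rows --series '[[40,[0.06,-0.006,0.13],[0,0,0]],[40,[0.105,-0.011,0.227],[0,0,0]],[40,[0.105,-0.011,0.227],[0,0,0]],[40,[0.105,-0.011,0.227],[0,0,0]],[40,[0.105,-0.011,0.227],[0,0,0]],[40,[0.105,-0.011,0.227],[0,0,0]]]'

```text
clock: 4.45
eef_pos: [603.5, 5.0, 333.2]
tool_rot: [3.141, 0.001, -0.109]
force: [1.1, -1.0, -2.5]
width: 49.0
gripper_force: 62.5
```

Request:
send_rows --series '[[40,[0,0,0.4],[0,0,0]],[40,[0,0,0.6],[0,0,0]],[40,[-0.1,0.1,0.5],[0,0,0]],[40,[-0.2,0.3,0.2],[0,0,0]],[40,[-0.3,0.5,0],[0,0,0]],[40,[-0.3,0.6,0],[0,0,0]],[40,[-0.3,0.6,0],[0,0,-0.1]],[40,[-0.3,0.6,0],[0,0,-0.1]]]'

```text
clock: 5.45
eef_pos: [511.5, 169.1, 434.1]
tool_rot: [3.141, 0.002, -0.125]
force: [-1.0, -0.4, -2.1]
width: 49.2
gripper_force: 62.6
```

Request:
send_rows --series '[[40,[-0.3,0.6,0],[0,0,-0.1]],[40,[-0.3,0.6,0],[0,0,0]],[40,[-0.15,0.6,0],[0,0,0]],[40,[0,0.4,0],[0,0,0]],[40,[0,0.2,0],[0,0,0]],[40,[0,0,0],[0,0,0]]]'

```text
clock: 6.2
eef_pos: [467.9, 311.5, 434.4]
tool_rot: [3.14, 0.001, -0.134]
force: [-0.3, -0.7, -2.8]
width: 49.2
gripper_force: 62.9
```

```bash
cat > bd.py <<'E'
from h import *
def board(n,lo=(250,150,40),hi=(620,430,420)):
    im,W,d=grab(n); hsv=cv2.cvtColor(im,cv2.COLOR_RGB2HSV)
    m=(hsv[...,0]>6)&(hsv[...,0]<24)&(hsv[...,1]>50)&(hsv[...,1]<175)&(W>np.array(lo)).all(2)&(W<np.array(hi)).all(2)
    c=np.array([597,296.5]);L=(W[...,:2]-c)@np.array([[.9914,.1305],[-.1305,.9914]])
    m&=~((L[...,0]>-85)&(W[...,2]<192))
    m=cv2.morphologyEx(m.astype(np.uint8),cv2.MORPH_OPEN,np.ones((3,3)))>0
    p=W[m]
    rng=np.random.default_rng(0);best=0
    for _ in range(600):
        a=p[rng.choice(len(p),3,0)];nn=np.cross(a[1]-a[0],a[2]-a[0]);l=np.linalg.norm(nn)
        if l<500: continue
        nn/=l;q=abs((p-a[0])@nn)<4
        if q.sum()>best:best=q.sum();Q=q
    q=p[Q];c=q.mean(0);nn=np.linalg.svd(q-c)[2][2];nn*=-np.sign(nn[0])
    ya=np.array([nn[1],-nn[0],0]);ya/=np.linalg.norm(ya); za=np.cross(-nn,ya)
    s=(q-c)@ya;t=(q-c)@za
    tilt=np.degrees(np.arccos(abs(za[2])));yaw=np.degrees(np.arctan2(-ya[0],ya[1]))
    low=t<np.percentile(t,60); e=np.percentile(s[low],[.5,99.5]);foot=c-nn*0+ya*e.mean()+za*t.min()-nn*7
    print(n,len(p),best,"tilt %.1f yaw %.1f"%(tilt,yaw),"width",(e[1]-e[0]).round(),"foot(est)",foot.round(1),"zlow",q[:,2].min().round(1),"topend",(c+za*t.max()-nn*7).round(1))
    return im
E
python3 - <<'E'
from bd import *
for n in("top","scene"): 
    im=board(n,lo=(250,150,40),hi=(620,430,460)); cv2.imwrite(f"pics/h_{n}.png",im[...,::-1])
s=sensors.read_state(); print(s["eef_pos"].round(1),s["tool_rot"].round(3),s["force"].round(2),s["torque"].round(2))
E
```

```text
top 518 468 tilt 25.4 yaw -7.1 width 56.0 foot(est) [352.2 270.2 198.4] zlow 201.0 topend [453.6 255.7 414.5]
scene 274 207 tilt 25.2 yaw -5.7 width 142.0 foot(est) [359.7 303.7 194.3] zlow 197.4 topend [465.6 262.5 426.8]
[468.8 309.8 434.9] [ 3.14   0.    -0.137] [-0.03 -0.79 -2.54] [-0.13 -0.18  0.01]
```

View pics/h_top.png

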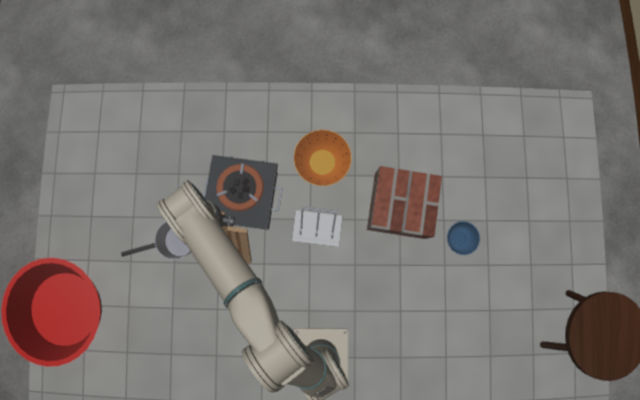

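Request:
send_rows --series '[[40,[0,0.05,-0.3],[0.03,0.25,0]],[40,[0,0,-0.5],[0.03,0.25,0]],[40,[0,0,-0.6],[0.03,0.25,0]],[40,[0,0,-0.6],[0.04,0.25,0]],[40,[0,0,-0.5],[0,0,0]],[40,[0,0,-0.3],[0,0,0]],[40,[0,0,-0.25],[0,0,0]],[40,[0,0,0],[0,0,0]]]'

```text
clock: 7.3
eef_pos: [468.2, 313.1, 250.8]
tool_rot: [3.139, 0.09, -0.136]
force: [0.9, -0.3, -2.7]
width: 49.2
gripper_force: 63.0
```

```bash
python3 - <<'E'
from bd import *
for n in("top","scene"): 
    im=board(n,lo=(250,150,14),hi=(620,430,300))
s=sensors.read_state(); print(s["eef_pos"].round(1),s["tool_rot"].round(3),s["force"].round(2),s["torque"].round(2))
E
```

```text
top 142 121 tilt 30.9 yaw -8.1 width 168.0 foot(est) [337.7 331.9  23.5] zlow 26.5 topend [451.7 309.9 217.3]
scene 505 417 tilt 30.8 yaw -7.9 width 166.0 foot(est) [339.2 326.5  18. ] zlow 20.4 topend [493.9 283.2 285.3]
[469.  314.1 252.5] [ 3.142  0.087 -0.136] [ 0.05  0.31 -4.24] [-0.04 -0.35 -0.04]
```

Request:
send_rows --series '[[40,[0,0,-0.1],[0,0,0]],[40,[0,0,-0.1],[0,0,0]],[40,[0,0,0],[0,0,0]],[40,[0,0,0],[0,0,0]]]'

```text
clock: 7.9
eef_pos: [468.7, 314.2, 240.3]
tool_rot: [3.141, 0.088, -0.135]
force: [0.5, -0.7, -2.5]
width: 49.0
gripper_force: 63.0
```

Request:
send_rows --series '[[40,[0,0,-0.05],[0,0,0]],[40,[0,0,0],[0,0,0]],[40,[0,0,0],[0,0,0]]]'

```text
clock: 8.28
eef_pos: [468.7, 314.1, 237.2]
tool_rot: [3.141, 0.088, -0.135]
force: [-0.4, 0.4, -2.8]
width: 49.0
gripper_force: 63.0
```

Request:
send_rows --series '[[40,[0,0,-0.04],[0,0,0]],[40,[0,0,0],[0,0,0]],[40,[0,0,0],[0,0,0]]]'

```text
clock: 8.65
eef_pos: [468.6, 314.1, 234.8]
tool_rot: [3.141, 0.088, -0.135]
force: [-0.0, -0.4, -3.2]
width: 49.2
gripper_force: 63.0
```

Request:
send_rows --series '[[40,[0,0,-0.04],[0,0,0]],[40,[0,0,0],[0,0,0]],[40,[0,0,0],[0,0,0]]]'

```text
clock: 9.02
eef_pos: [468.7, 314.1, 232.4]
tool_rot: [3.141, 0.088, -0.135]
force: [0.1, -0.0, -2.5]
width: 49.2
gripper_force: 63.2
```

Request:
send_rows --series '[[40,[0,0,-0.03],[0,0,0]],[40,[0,0,0],[0,0,0]],[40,[0,0,0],[0,0,0]]]'

```text
clock: 9.4
eef_pos: [469.7, 314.0, 231.6]
tool_rot: [-3.141, 0.086, -0.136]
force: [2.2, -2.2, 5.2]
width: 49.1
gripper_force: 63.8
```

Request:
send_rows --series '[[40,[0,0,-0.03],[0,0,0]],[40,[0,0,0],[0,0,0]],[40,[0,0,0],[0,0,0]]]'

```text
clock: 9.78
eef_pos: [471.1, 313.7, 230.7]
tool_rot: [-3.141, 0.083, -0.136]
force: [3.3, -2.5, 8.9]
width: 49.0
gripper_force: 64.1
```

Request:
send_rows --series '[[40,[0,0,0.09],[0,0,0]],[40,[0.15,-0.02,0],[0,0,0]],[40,[0.15,-0.02,0],[0,0,0]],[40,[0.12,-0.016,0],[0,0,0]],[40,[0.08,-0.01,0],[0,0,0]],[40,[0,0,0],[0,0,0]],[40,[0,0,0],[0,0,0]]]'

```text
clock: 10.65
eef_pos: [498.3, 310.2, 234.1]
tool_rot: [3.141, 0.089, -0.135]
force: [1.4, -0.3, -2.6]
width: 49.4
gripper_force: 62.9
```

Request:
send_rows --series '[[40,[0.05,-0.007,0],[0,0,0]],[40,[0,0,0],[0,0,0]],[40,[0,0,0],[0,0,0]]]'

```text
clock: 11.02
eef_pos: [501.6, 309.7, 234.3]
tool_rot: [3.141, 0.088, -0.135]
force: [-0.5, -0.1, -2.7]
width: 49.1
gripper_force: 62.9
```

Request:
send_rows --series '[[40,[0.05,-0.007,0],[0,0,0]],[40,[0,0,0],[0,0,0]],[40,[0,0,0],[0,0,0]]]'

```text
clock: 11.4
eef_pos: [504.6, 309.3, 234.2]
tool_rot: [3.141, 0.088, -0.135]
force: [0.6, 0.8, -2.9]
width: 48.9
gripper_force: 62.9
```

Request:
send_rows --series '[[40,[0.03,-0.004,0],[0,0,0]],[40,[0,0,0],[0,0,0]],[40,[0,0,0],[0,0,0]]]'

```text
clock: 11.78
eef_pos: [506.4, 309.0, 234.2]
tool_rot: [3.141, 0.088, -0.135]
force: [0.1, -0.7, -3.4]
width: 49.2
gripper_force: 62.9
```

Request:
send_rows --series '[[40,[0.03,-0.004,0],[0,0,0]],[40,[0,0,0],[0,0,0]],[40,[0,0,0],[0,0,0]]]'

```text
clock: 12.15
eef_pos: [508.2, 308.8, 234.2]
tool_rot: [3.141, 0.088, -0.135]
force: [0.3, -0.3, -3.9]
width: 48.9
gripper_force: 62.9
```

Request:
send_rows --series '[[40,[0.03,-0.004,0],[0,0,0]],[40,[0,0,0],[0,0,0]],[40,[0,0,0],[0,0,0]]]'

```text
clock: 12.52
eef_pos: [509.7, 308.7, 234.2]
tool_rot: [3.141, 0.089, -0.135]
force: [-1.4, -0.3, -2.6]
width: 49.1
gripper_force: 62.9
```

Request:
send_rows --series '[[40,[0.03,-0.004,0],[0,0,0]],[40,[0,0,0],[0,0,0]],[40,[0,0,0],[0,0,0]]]'

```text
clock: 12.9
eef_pos: [510.4, 308.7, 234.0]
tool_rot: [3.14, 0.091, -0.134]
force: [-5.9, -0.1, -1.1]
width: 49.1
gripper_force: 62.9
```

Request:
send_rows --series '[[40,[-0.03,0.004,-0.02],[0,0,0]],[40,[0,0,-0.03],[0,0,0]],[40,[0,0,0],[0,0,0]],[40,[0,0,0],[0,0,0]]]'

```text
clock: 13.4
eef_pos: [509.4, 309.2, 231.8]
tool_rot: [-3.141, 0.089, -0.135]
force: [-6.7, 0.5, 3.6]
width: 48.9
gripper_force: 63.4
```

Request:
send_rows --series '[[40,[0,0,-0.01],[0,0,0]],[40,[0,0,0],[0,0,0]],[40,[0,0,0],[0,0,0]],[40,[0,0,0],[0,0,0]]]'

```text
clock: 13.9
eef_pos: [509.3, 309.4, 231.3]
tool_rot: [-3.141, 0.089, -0.135]
force: [-6.5, -0.5, 5.0]
width: 49.0
gripper_force: 63.5
```

```bash
python3 - <<'E'
from bd import *
for n in("top","scene"): 
    im=board(n,lo=(250,150,10),hi=(620,430,300)); cv2.imwrite(f"pics/p_{n}.png",im[...,::-1])
s=sensors.read_state(); print(s["eef_pos"].round(1),s["tool_rot"].round(3),s["force"].round(2),s["torque"].round(2))
E
```

```text
top 188 159 tilt 31.8 yaw -7.6 width 30.0 foot(est) [386.6 397.1   8.8] zlow 12.5 topend [496.7 347.1 195.5]
scene 628 492 tilt 31.7 yaw -8.7 width 166.0 foot(est) [379.4 323.9   6.5] zlow 10.1 topend [535.6 282.9 266.9]
[509.3 309.3 231.4] [-3.141  0.089 -0.134] [-5.16  0.27  4.95] [0.52 1.62 0.48]
```

Request:
send_rows --series '[[49,[0,0,0],[0,0,0]],[50,[0,0,0],[0,0,0]],[51,[0,0,0],[0,0,0]],[53,[0,0,0],[0,0,0]],[56,[0,0,0],[0,0,0]],[62,[0,0,0],[0,0,0]],[70,[0,0,0],[0,0,0]],[76,[0,0,0],[0,0,0]]]'

```text
clock: 15.0
eef_pos: [510.1, 308.5, 230.6]
tool_rot: [3.141, 0.088, -0.135]
force: [-0.2, -0.4, -0.1]
width: 76.3
gripper_force: 0.0
```

```bash
python3 - <<'E'
from bd import *
o=[]
for n in("top","scene"): 
    im=board(n,lo=(250,150,10),hi=(620,430,300)); o.append(im)
cv2.imwrite("pics/r.png",np.hstack([cv2.resize(o[0][150:280,150:300],(400,347)),cv2.resize(o[1][80:220,260:422],(400,347))])[...,::-1])
s=sensors.read_state(); print(s["eef_pos"].round(1),s["force"].round(2),s["width"])
E
```

```text
top 190 163 tilt 31.5 yaw -7.5 width 33.0 foot(est) [384.5 396.2   7.4] zlow 10.3 topend [498.5 355.6 200.1]
scene 603 480 tilt 32.1 yaw -8.4 width 166.0 foot(est) [378.8 324.4   7.8] zlow 10.2 topend [536.5 283.9 265.7]
[510.  308.6 230.6] [-0.26 -0.7  -0.08] 75.86670728237911
```

View pics/r.png

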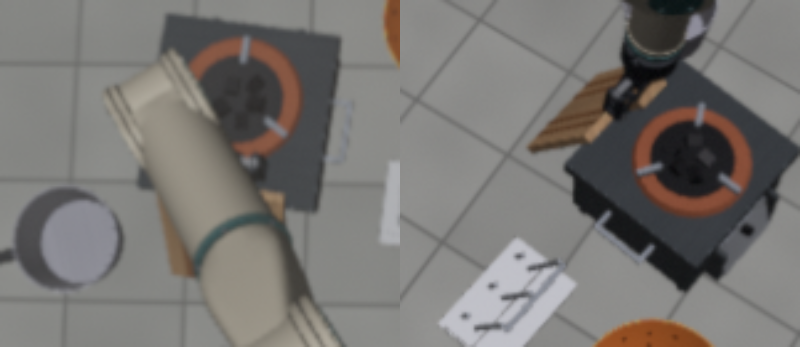

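Request:
send_rows --series '[[80,[0,0,0.1],[0,0,0]],[80,[0,0,0.3],[0,0,0]],[80,[0,0,0.5],[0,0,0]],[80,[0,0,0.6],[0,0,0]],[80,[0,0,0.6],[0,0,0]],[80,[0,0,0.3],[0,0,0]],[80,[0,0,0],[0,0,0]],[80,[0,0,0],[0,0,0]]]'

```text
clock: 16.1
eef_pos: [509.6, 308.3, 373.8]
tool_rot: [3.14, 0.089, -0.135]
force: [-0.7, 0.1, -0.1]
width: 79.9
gripper_force: 0.0
```

```bash
python3 - <<'E'
from bd import *
for n in("top","scene"): board(n,lo=(250,150,10),hi=(620,430,300))
s=sensors.read_state(); print(s["clock"],s["eef_pos"].round(1),s["force"].round(2),s["width"])
E
```

```text
top 160 126 tilt 32.9 yaw -4.5 width 33.0 foot(est) [430.7 251.6 112.8] zlow 116.9 topend [484.  246.5 195.6]
scene 893 741 tilt 31.8 yaw -8.1 width 169.0 foot(est) [378.6 324.3   6.9] zlow 10.1 topend [536.2 300.  264.1]
16.2 [509.6 308.2 373.4] [-0.29  0.41 -0.21] 79.8988703589065
```

Scene camera shows the board unchanged, tilted about 31.8°, square and centred; handing in.

```bash
python3 -c "
from cell import ctrl
print(ctrl.finish_job())"
```

```text
the job is handed in; nothing more can be done
None
```

The air door was shut, so I leaned the board against the jiko's back and handed the job in (result not reported): it stands about 32° back, square and centred to within a few mm, after being pressed home at about 6 N by the wrist sensor and let go without moving.

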